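Zero the bench thickness gauge and hold it open at the marker

ROBOT

A 6-joint arm with a two-finger parallel gripper is mounted at the origin on the work surface. World frame = base frame: x ahead of the robot, y to its left, z up, the work surface at z = 0. Lengths are in m, angles in rad, forces in N, time in s.
With the tool pointing down it reaches from about 0.375 to 0.9 m from the base axis. Payload 3.1 kg.
Tool frame: the origin (TCP) lies on the centre line of the jaws, within the pads' length; the fingertips stand 8 mm ahead of it and the grasp point (between the pads) lies 11 mm behind it; z points along the fingers, y is the line along which they close (so a half turn about z gives the same grasp; the last joint's range is limited). The gripper opens to 87 mm and grips with 3 to 60 N. Pads are 19 mm wide; open, the fingers measure 117 mm over their backs; the gripper's body (75 mm by 190 mm) begins 51 mm behind the grasp point.
Start: joints at [1.099, 0.527, 1.433, -0, 1.181, -0.178], TCP at [0.18, 0.598, 0.231] pointing down, gripper open.
Joint ranges: [-3.08, 3.08], [-0.75, 2.2], [0.22, 2.44], [-1.43, 4.57], [0, 2.65], [-2.85, 2.85]. Speed limits (rad/s): [2.79, 2.79, 3.14, 3.14, 3.14, 3.14].

INTERFACE

Orientations are given as a unit quaternion [x, y, z, w].
In Python, from rig import robot gives the robot as it stands. The module is installed in compiled form; this text tells all that it offers.
- The arm moves only by the tool send_rows, never from a script. Its argument "increments" is one flat list of numbers, 7 for each row, row after row: the turn, a rotation vector about the world's x, y, z in rad, then the shift along the world's x, y, z in cm, then the opening, from 0 (shut) to 1 (fully open). A call has 1 to 20 rows; each row shifts and turns the commanded pose from where the row before left it; what a row does not reach is not made up. A row lasts 1/12 s, in which the tool goes at most 41.7 mm and 7.16 degrees, less where a joint would pass 70% of its speed; a pose out of reach is approached as far as the arm can. A call is refused whole if a number of a shift passes 4.17 or a number of a turn 0.125, either way. A call with a gripper value outside its range is refused whole. The fingers move at their own pace and stop on an object; "newtons" is the grip in N (left out, the last holds). Time passes only in rows, so rows that do not move let the fingers close. It gives the time, the measured TCP pose, the force, the opening and the grip force at its end, in the units of the state.
- robot.get_obs(): the state, without advancing time (a new reading comes with each control period).
- robot.camera(name): name is "scene" or "top" or "wrist"; returns a dict with "image" (384x512x3 uint8, red, green, blue), "range_z" (384x512 float32, m along the optical axis (not along the pixel's ray), 0 where there is no reading), "fx", "fy", "cx", "cy" (pixels), "R" (3x3) and "t" (3): a world point X has camera coordinates R X + t. Camera axes: x right, y down, z forward; pixel columns grow to the right and rows downward; lengths in m; the calibration is good to about 2 mm. A picture is of the moment at which its call begins.
- robot.hand_in(): hands the job in; it is judged then, once.
The state is a dict: "time": time; "q": joint angles; "joint_velocities": joint speeds; "joint_torque": joint torques, N m; "position": TCP position; "tool_rot": TCP orientation; "ft_force": force on the tool from outside, world axes, zero at the start; "moment": the same for the moment, N m; "grip_width": finger opening in m; "grip_force": force on a finger pad.
Only numpy, scipy, OpenCV 4.12 (cv2) and the standard library are available. Lean on these libraries where they do the work, as an engineer would, in place of code of your own. Each camera call takes 0.05 s, during which the arm holds its last target. There are 200 camera calls.

TASK

Get the bench thickness gauge ready for the next board: with its foot still down on the bare anvil, take the deep-hole pencil out of the drilled block, press the recessed zero button on the readout unit with its nib, and stand the pencil back in the block. Then pull the gauge's sprung spindle up by the knob on its top until the spindle's pointer is level with the tip of the marker on the rod beside it, and keep it there: the spindle springs back if let go, so the job finishes while you are still holding the knob. Leave the marker and everything else on the bench where it is.

Things in the scene. Friction and masses are not known exactly. Their poses are not given: they have to be found in the camera images.
- gauge: Bench thickness gauge, fixed to the bench: grey base 200 x 130 x 32 mm (x = -70 to +130 mm), round steel anvil (top 38 mm above the bench), steel column 200 mm high, and an arm that carries the upright spindle over the anvil. Origin on the bench under the spindle's axis; x towards the column (100 mm away), y towards the marker rod (68 mm away), z up. Fixed parts end below 238 mm.
- spindle: The gauge's upright steel spindle, 10 mm thick, with foot, collar, pointer and knob; it slides up and down only, 0 to 45 mm. Down, its foot rests on the anvil. A spring and its weight pull it back down with about 5 N at the bottom and 7 N at 40 mm of lift. Origin on its axis: level with the bench when the spindle is down, and as high above it as the spindle is lifted.
- knob_center (a point): Centre of the knob on the spindle's top, a black upright cylinder 26 mm in diameter and 24 mm high; 262 mm above the bench when the spindle is down; it rises with the spindle. Free all round and above: it can be taken from straight above with the fingers at any yaw, their ends reaching up to 20 mm below this point.
- pointer_tip (a point): Tip of the dark pointer (7 mm thick) that stands out from the spindle's collar towards the marker rod (gauge +y), 52 mm from the spindle's axis; 176 mm above the bench when the spindle is down; it rises with the spindle.
- marker_tip (a point): Tip of the marker: a steel collar 18 mm in diameter and 9 mm high on the thin upright rod at the gauge's +y side, its point looking at the spindle. It is 15 to 38 mm higher than the pointer at the start, set anew each time; it grips its rod with about 3 N. Pointer and marker pass each other about 2 mm apart.
- readout: Readout unit lying on its back, fixed to the bench: flat grey box 80 mm (x) x 124 mm (y) x 28 mm high, display on its upper face, three raised flat keys and one round recessed button. Origin at the centre of its underside, z up.
- button_top (a point): Centre of the top of the recessed zero button: round, 11.6 mm in diameter, at the bottom of a round hole 14 mm wide, 3 mm below the readout's upper face, so 25 mm above the bench; in the readout's frame at x = -18, y = -42 mm. It goes straight down when pressed.
- zero_button (a joint): How far the zero button is pressed, in m: 0 up, 0.004 fully down. Its spring needs 1.2 N to start and 3.6 N fully down; it counts as pressed beyond 0.0025.
- block: Drilled hardwood block, fixed to the bench: 46 mm (x) x 150 mm (y) x 50 mm high. Three upright round holes 15 mm wide, 42 mm deep (their floor 8 mm above the bench), at x = 0 and y = -50, 0 and 50 mm. Pencil, punch and screwdriver stand in them in any order. Origin at the centre of its underside, z up.
- pencil: Deep-hole carpenter's pencil, lead retracted, standing nib down in one of the block's holes: 140 mm long, about 30 g; steel nib tube 5 mm thick, 28 mm long, then a cone and a black body 12 mm thick from 38 to 133 mm above the nib's end. Origin at the nib's end, z along the pencil to its cap. It leans up to 3 degrees. The tallest of the three tools there.
- pencil_mid (a point): Centre of the pencil, 70 mm above the nib's end, about 78 mm above the bench while it stands in the block (28 mm above the block's top).
- pencil_tip (a point): End of the pencil's nib.
- punch: Bystander: steel nail punch 10 mm thick, 104 mm long, standing in another hole of the block. Origin at its lower end.
- driver: Bystander: short screwdriver with a dark wooden handle 22 mm thick, 112 mm long, standing in another hole of the block. Origin at its lower end.
- board: Bystander: planed board 240 x 75 x 20 mm, lying to the right of the gauge. Origin at the centre of its underside.
- plane: Bystander: block plane, 155 x 46 x 55 mm. Origin at the centre of its underside.
- tape: Bystander: tape measure, 74 x 36 x 66 mm. Origin at the centre of its underside.
- cork_block: Bystander: cork sanding block 60 x 110 x 32 mm. Origin at the centre of its underside.
Things that resemble listed ones, but are neither listed nor needed, are in the scene too. What is shaped like the block but blue is not meant.

How it is judged:
On the way, in this order (a step that is already met when the one before it is completed fails the run):
1. with the spindle down on the anvil, the zero button is pressed by the nib of the held pencil (value of joint zero_button above 0.0025 m and horizontal distance between pencil_tip and button_top below 0.008 m and distance between pencil_tip and button_top below 0.01 m and contact force between the fingers and pencil above 0.5 N and height (world z) of spindle below 0.002 m), for 0.1 s.
2. the pencil stands in a hole of the block again, released, and the spindle is still down (z of pencil_tip in the frame of block below 0.014 m and x of pencil_tip in the frame of block between -0.01 and 0.01 m and y of pencil_tip in the frame of block between -0.06 and 0.06 m and angle between pencil's own z axis and vertical below 0.2 rad and contact force between the fingers and pencil below 0.05 N and value of joint zero_button below 0.001 m and height (world z) of spindle below 0.002 m), for 0.2 s.
3. the gripper holds the knob with the pointer level with the marker (z of pointer_tip in the frame of marker_tip between -0.004 and 0.004 m and contact force between the fingers and spindle above 1 N and distance between the grasp point and knob_center below 0.03 m), for 0.3 s.
At the end, for the whole second after the job is handed in: The fingers hold the lift knob (over 1 N), pointer within 4 mm of the marker tip's height, spindle at rest; the pencil stands in one of the block's holes (nib end less than 6 mm above the hole's floor, leaning under 0.2 rad), untouched by the fingers; all through the last second (all of step 3 and height (world z) of spindle above 0.011 m and linear speed of spindle below 0.01 m/s and z of pencil_tip in the frame of block below 0.014 m and x of pencil_tip in the frame of block between -0.01 and 0.01 m and y of pencil_tip in the frame of block between -0.06 and 0.06 m and angle between pencil's own z axis and vertical below 0.2 rad and contact force between the fingers and pencil below 0.05 N); the arm keeps its last pose, push and grip.
It fails at once if the marker is shifted by more than 3 mm (distance of marker_tip from where it was at the start of the episode above 0.003 m).
It fails at once if a bystander is moved by more than 20 mm (distance of any of punch, driver, board, plane, tape, cork_block from where it was at the start of the episode above 0.02 m).
It also fails if it takes over 72 s, if anything falls off the work surface, if the arm or the gripper's body presses on something with over 40 N, if the wrist force passes 120 N, or if a joint passes its speed limit or range.

## Working session

There is one attempt and no reset: what is moved stays moved. The work goes in short steps, Python scripts to look and compute and a tool call to move; the robot and the scene stay as the last step left them, time stands still between calls to the robot, and variables do not carry over. Pictures are saved under pics/ and viewed, at most 10 in all, crops included, and the job is handed in when it is done.

Besides the shell and the picture viewer there is one more tool, called by a JSON object that holds its "api" and its "payload". send_rows: Moves the arm, as the interface text tells. Its arguments: {"type":"object","properties":{"increments":{"type":"array"},"newtons":{"type":"number"}},"required":["increments"]}

```bash
mkdir -p pics; cat > h.py <<'E'
import numpy as np, cv2
from rig import robot
def cap(n):
    c=robot.camera(n); np.savez(f'{n}.npz',**c); return c
def load(n): return dict(np.load(f'{n}.npz'))
def pts(c):
    z=c['range_z']; v,u=np.mgrid[:384,:512]
    P=np.stack([(u-c['cx'])/c['fx']*z,(v-c['cy'])/c['fy']*z,z],-1)
    W=(P-c['t'])@c['R']; W[z==0]=np.nan; return W
def proj(c,X):
    p=c['R']@np.array(X)+c['t']; return c['fx']*p[0]/p[2]+c['cx'],c['fy']*p[1]/p[2]+c['cy']
def ray(c,u,v,h):
    d=c['R'].T@np.array([(u-c['cx'])/c['fx'],(v-c['cy'])/c['fy'],1]); o=-c['R'].T@c['t']
    return o+d*(h-o[2])/d[2]
def save(c,name,crop=None,s=1):
    im=c['image']
    if crop: u0,v0,u1,v1=crop; im=im[v0:v1,u0:u1]
    cv2.imwrite(f'pics/{name}.png',cv2.resize(im[:,:,::-1],None,fx=s,fy=s,interpolation=cv2.INTER_CUBIC))
E
python3 - <<'E'
from h import *
print(robot.get_obs())
for n in('scene','top'):
    c=cap(n); save(c,n,s=1.5); print(n,c['fx'],-c['R'].T@c['t'],c['R'][2])
E
```

```text
{'time': 0.0, 'q': array([ 1.09946311e+00,  5.28465302e-01,  1.43393716e+00, -1.65362983e-05,
        1.18140294e+00, -1.78499455e-01]), 'joint_velocities': array([ 1.70740910e-04,  7.42640197e-05, -2.65452283e-04, -6.32229845e-04,
       -2.00780335e-03, -1.24351691e-03]), 'joint_torque': array([-1.66494910e-04, -4.40043712e+01, -1.76595855e+01,  6.34107040e-02,
        5.82159183e-02, -1.30673488e-04]), 'position': array([0.18005176, 0.59773233, 0.22956108]), 'tool_rot': array([ 1.45891095e-01,  9.89300038e-01, -1.05092673e-03, -3.45941659e-04]), 'ft_force': array([ 0.02950727, -0.68374377, -0.08227631]), 'moment': array([-0.0013085 , -0.02922438, -0.06366464]), 'grip_force': 0.0, 'grip_width': 0.08703033909193938}
scene 389.9060844694691 [0.98452079 0.78793798 0.72980299] [-0.44150057 -0.73183974 -0.51912217]
top 448.7215808047557 [2.05155754e-01 1.07253927e-03 1.60232954e+00] [ 0.21205838 -0.01181402 -0.97718559]
```

View pics/scene.png

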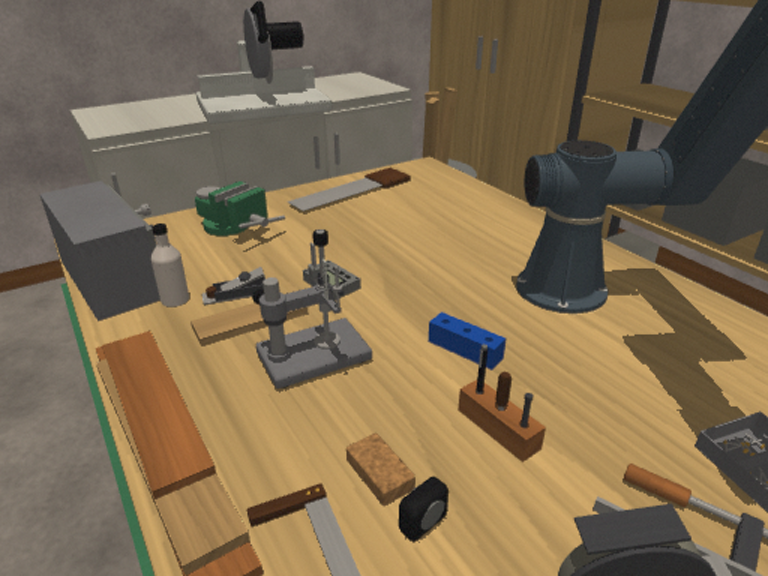

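View pics/top.png

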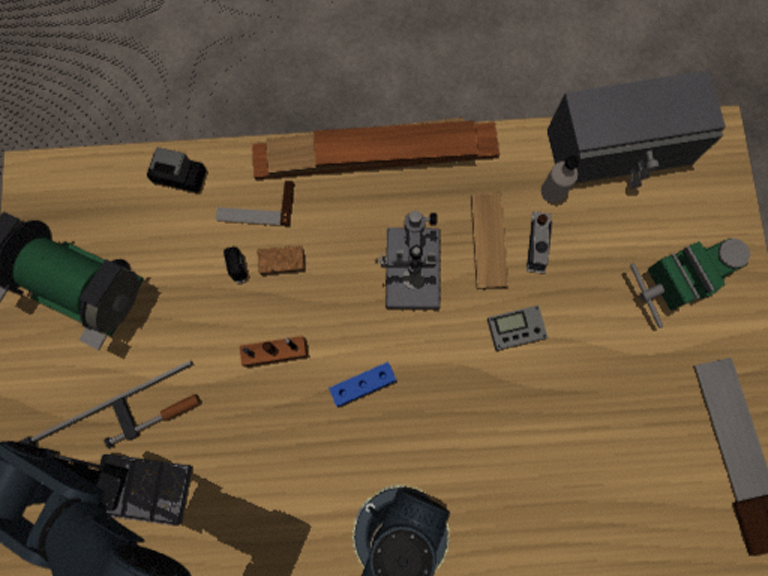

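Scene view (1.5x): wooden block at (500,415), its tools pencil (482,368; tallest, black), driver (503,390), punch (527,410). Gauge knob is at (320,238) and readout at (332,277). Top view: block (274,351), readout (517,328), gauge (413,268). Possible mix-ups: blue block, top (363,384); the small black object by the gauge column, top (433,218); driver and punch for the pencil.

```bash
python3 - <<'E'
from h import *
t=load('top'); s=load('scene')
Wt=pts(t); Ws=pts(s)
def box(u0,v0,u1,v1,W):  # 1.5x coords
    return W[int(v0/1.5):int(v1/1.5),int(u0/1.5):int(u1/1.5)].reshape(-1,3)
def rect(P,lo,hi,name):
    P=P[(P[:,2]>lo)&(P[:,2]<hi)]
    r=cv2.minAreaRect((P[:,:2]*1000).astype(np.float32)); b=cv2.boxPoints(r)
    print(name,len(P),np.round(r[0],1),np.round(r[1],1),round(r[2],1),'zmed',np.median(P[:,2]).round(4)); print(b.round(0).tolist()); 
rect(box(230,325,320,375,Wt),.044,.056,'block top')
rect(box(480,298,555,356,Wt),.024,.032,'readout')
rect(box(375,220,450,315,Wt),.028,.036,'base')
# union of both cams for tall things
A=np.vstack([Wt.reshape(-1,3),Ws.reshape(-1,3)])
bl=box(230,325,320,375,Wt); bl=bl[(bl[:,2]>.044)&(bl[:,2]<.056)]; c=np.median(bl,0)
S=Ws.reshape(-1,3); m=(np.hypot(*(S[:,:2]-c[:2]).T)<.12)&(S[:,2]>.058); S=S[m]
for a,b in((.06,.08),(.08,.1),(.1,.115),(.115,.13),(.13,.16)):
    q=S[(S[:,2]>a)&(S[:,2]<b)]
    lab={}
    for p in q:
        for k in lab:
            if np.hypot(*(p[:2]-k))<.02: lab[k].append(p);break
        else: lab[tuple(p[:2])]=[p]
    print(a,b,[(len(v),np.mean(v,0).round(4).tolist(),np.max(v,0)[2].round(4)) for v in lab.values() if len(v)>2])
for nm,W in(('t',Wt),('s',Ws)):
    P=W.reshape(-1,3); P=P[(P[:,0]>.3)&(P[:,0]<.8)&(abs(P[:,1])<.15)&(P[:,2]>.24)&(P[:,2]<.3)]
    print(nm,'knob',len(P),P.mean(0),P.min(0),P.max(0))
c=proj(s,c); print(c)
save(s,'crop_s',(295,210,375,310),6)
E
```

```text
block top 423 [432.2 268.8] [ 47.3 150.5] 5.2 zmed 0.0505
[[402.0, 342.0], [415.0, 192.0], [463.0, 196.0], [449.0, 346.0]]
readout 542 [ 451.5 -309.6] [ 80.7 125.7] 9.6 zmed 0.0284
[[401.0, -254.0], [422.0, -378.0], [502.0, -365.0], [481.0, -241.0]]
base 926 [613.4 -72.2] [129.9 200. ] 85.8 zmed 0.0322
[[509.0, -130.0], [708.0, -144.0], [718.0, -15.0], [518.0, -0.0]]
0.06 0.08 [(31, [0.4404, 0.2224, 0.0701], np.float64(0.0793)), (44, [0.4393, 0.2757, 0.071], np.float64(0.0798)), (25, [0.4317, 0.3218, 0.0698], np.float64(0.0793))]
0.08 0.1 [(28, [0.4411, 0.2235, 0.0909], np.float64(0.0994)), (60, [0.4395, 0.2756, 0.0903], np.float64(0.0999)), (29, [0.4315, 0.3219, 0.0897], np.float64(0.0999))]
0.1 0.115 [(22, [0.442, 0.2239, 0.1079], np.float64(0.1146)), (44, [0.4397, 0.2748, 0.1083], np.float64(0.1146)), (30, [0.4305, 0.3208, 0.1084], np.float64(0.112))]
0.115 0.13 [(22, [0.4411, 0.2239, 0.1221], np.float64(0.1297)), (37, [0.4351, 0.271, 0.1179], np.float64(0.121))]
0.13 0.16 [(36, [0.4413, 0.2226, 0.1396], np.float64(0.1484))]
t knob 74 [ 0.58238376 -0.0701468   0.27174028] [ 0.57116866 -0.09880661  0.24116274] [ 0.59810483 -0.0567451   0.28117086]
s knob 113 [ 0.58896009 -0.06222051  0.26318856] [ 0.57423942 -0.07768049  0.24000484] [ 0.60063989 -0.05332793  0.27463103]
(np.float64(333.67674808876035), np.float64(268.28465354897236))
```

View pics/crop_s.png

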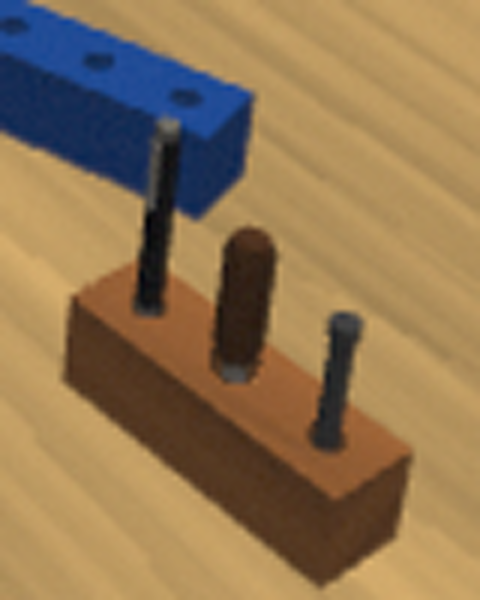

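Crop confirms the tool choice: the black pencil with grey cap (crop 165,130) is the tallest and stands in the hole at the block's end nearest the blue block. Holes work out to about (0.4365, 0.219), which agrees with the depth points. Next I move above it and crop the readout.

{"api": "send_rows", "payload": {"increments": [0,0,-0.119,2.14,-3.16,0,0.6,0,0,-0.119,2.14,-3.16,0,0.6,0,0,-0.119,2.14,-3.16,0,0.6,0,0,-0.119,2.14,-3.16,0,0.6,0,0,-0.119,2.14,-3.16,0,0.6,0,0,-0.119,2.14,-3.16,0,0.6,0,0,-0.119,2.14,-3.16,0,0.6,0,0,-0.119,2.14,-3.16,0,0.6,0,0,-0.119,2.14,-3.16,0,0.6,0,0,-0.119,2.14,-3.16,0,0.6,0,0,0,2.14,-3.16,0,0.6,0,0,0,2.14,-3.16,0,0.6,0,0,0,0,0,0,0.6,0,0,0,0,0,0,0.6], "newtons": 20}}

```text
time: 1.27
position: [0.4382, 0.2175, 0.2303]
tool_rot: [0.677, 0.736, -0.0, -0.0]
ft_force: [-0.5, -0.2, 0.5]
grip_width: 0.0521
grip_force: 0.0
```

```bash
python3 - <<'E'
from h import *
w=cap('wrist'); o=robot.get_obs(); print(o['position'],o['tool_rot'],o['q'],o['grip_width'])
print(w['fx'],-w['R'].T@w['t'],w['R'][2])
W=pts(w); P=W.reshape(-1,3); m=(P[:,2]>.06)&(P[:,2]<.16)&(np.hypot(P[:,0]-.4375,P[:,1]-.2195)<.022); P=P[m]
for a in(.06,.08,.1,.12,.14): 
    q=P[(P[:,2]>a)&(P[:,2]<a+.02)]; print(a,len(q),q.mean(0).round(4) if len(q) else '')
t=load('top')
a=cv2.resize(t['image'][195:240,318:372],None,fx=8,fy=8,interpolation=cv2.INTER_CUBIC)
b=w['image']; a=cv2.copyMakeBorder(a,0,384-a.shape[0],0,0,cv2.BORDER_CONSTANT) if a.shape[0]<384 else a[:384]
im=np.hstack([b,a]); im=cv2.resize(im,None,fx=.84,fy=.84); print(im.shape); cv2.imwrite('pics/w1.png',im[:,:,::-1])
E
```

```text
[0.43700326 0.21858433 0.23020092] [ 6.76197645e-01  7.36719910e-01 -4.17783935e-04 -5.87818839e-04] [2.34311787e-01 3.45965001e-01 1.76644098e+00 5.90912033e-04
 1.03053712e+00 1.48389926e-01] 0.05227185767265804
280.71257245991706 [0.43170754 0.28792063 0.38467493] [ 0.02140987 -0.25860133 -0.96574685]
0.06 34 [0.4366 0.2242 0.0703]
0.08 42 [0.4366 0.224  0.0901]
0.1 53 [0.4373 0.2241 0.1113]
0.12 69 [0.4373 0.2239 0.131 ]
0.14 143 [0.4371 0.2208 0.1458]
(323, 793, 3)
```

View pics/w1.png

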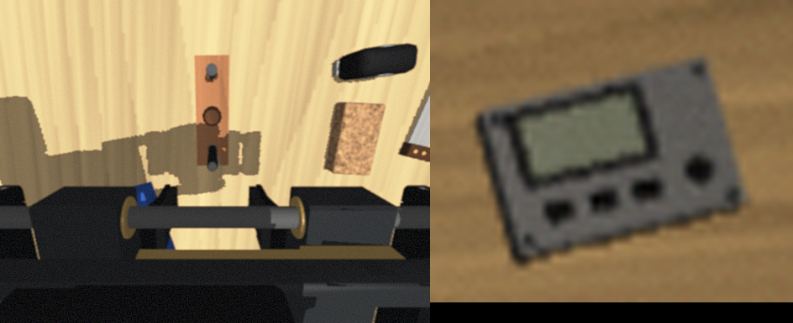

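The left half of the picture shows the pencil between the fingers' approach lines (212,155). Its axis is (0.437, 0.219), matching the TCP. The right half shows the readout: display, three keys, and the round zero button at (699,170), on the near side at the -y end. I'll descend and grip.

{"api": "send_rows", "payload": {"increments": [0,0,0,0,0,-3.3,0.6,0,0,0,0,0,-3.3,0.6,0,0,0,0,0,-3.3,0.6,0,0,0,0,0,-3.4,0.6,0,0,0,0,0,0,0.6,0,0,0,0,0,0,0,0,0,0,0,0,0,0,0,0,0,0,0,0,0,0,0,0,0,0,0,0,0,0,0,0,0,0,0,0,0,0,0,0,0,0,0,0,0,0,0,0,0,0,0,0,0,0,0,0], "newtons": 20}}

```text
time: 2.4
position: [0.4377, 0.2192, 0.0982]
tool_rot: [0.675, 0.737, 0.001, 0.0]
ft_force: [-0.5, -0.2, 3.0]
grip_width: 0.0116
grip_force: 20.0
```

```bash
python3 - <<'E'
from h import *
t=load('top'); print(ray(t,358,220.3,.025)); o=robot.get_obs(); print(o['position'],o['grip_width'],o['grip_force'])
E
```

```text
[ 0.44043963 -0.35529932  0.025     ]
[0.43766165 0.21921754 0.09819538] 0.011625405223414535 20.000290259340545
```

Gripped (11.6 mm wide, as the body should be). Lift and carry it to above the button.

{"api": "send_rows", "payload": {"increments": [0,0,0,0,0,2.5,0,0,0,0,0,0,3.5,0,0,0,0,0,0,3.5,0,0,0,0,0,-3.5,3.5,0,0,0,0,0,-3.9,0,0,0,0,0,0,-3.9,0,0,0,0,0,0,-3.9,0,0,0,0,0,0,-3.9,0,0,0,0,0,0,-3.9,0,0,0,0,0,0,-3.9,0,0,0,0,0,0,-3.9,0,0,0,0,0,0,-3.9,0,0,0,0,0,0,-3.9,0,0,0,0,0,0,-3.9,0,0,0,0,0,0,-3.9,0,0,0,0,0,0,-3.9,0,0,0,0,0,0,-3.9,0,0,0,0,0,0.3,-3.2,-2.0,0,0,0,0,0,0,-3.5,0,0,0,0,0,0,0,0]}}

```text
time: 4.07
position: [0.4371, -0.3487, 0.1616]
tool_rot: [0.677, 0.736, 0.001, -0.005]
ft_force: [-0.8, 1.0, -0.4]
grip_width: 0.0112
grip_force: 20.0
```

{"api": "send_rows", "payload": {"increments": [0,0,0,0,0,0,0,0,0,0,0,0,0,0,0,0,0,0,0,0,0]}}

```text
time: 4.32
position: [0.4408, -0.349, 0.1686]
tool_rot: [0.675, 0.738, -0.0, 0.001]
ft_force: [-0.3, -0.5, -0.4]
grip_width: 0.0112
grip_force: 20.0
```

```bash
python3 - <<'E'
from h import *
o=robot.get_obs(); p=o['position']; print(p,o['tool_rot'],o['grip_width'],o['ft_force'])
for n in('scene','top','wrist'):
    c=cap(n); W=pts(c); m=(np.hypot(W[...,0]-p[0],W[...,1]-p[1])<.03)&(W[...,2]>.035)&(W[...,2]<p[2]-.015)
    print(n,m.sum(),proj(c,[p[0],p[1],.06]),proj(c,[.4405,-.3545,.028]))
    if m.sum():
        q=W[m]
        for z in np.arange(.035,.14,.01):
            k=q[(q[:,2]>=z)&(q[:,2]<z+.01)]
            if len(k): print(z.round(3),len(k),k.mean(0).round(4))
c=load('scene'); u,v=map(int,proj(c,[p[0],p[1],.07])); 
a=cv2.resize(c['image'][v-35:v+35,u-35:u+35],(400,400),interpolation=cv2.INTER_CUBIC)
c=load('wrist'); u,v=map(int,proj(c,[p[0],p[1],.05])); v=min(max(v,60),324)
b=cv2.resize(c['image'][v-60:v+60,u-60:u+60],(400,400),interpolation=cv2.INTER_CUBIC)
print(u,v); cv2.imwrite('pics/tip.png',np.hstack([a,b])[:,:,::-1])
E
```

```text
[ 0.44084701 -0.34899609  0.16857993] [ 6.74895024e-01  7.37912859e-01 -1.04366515e-04  1.14323804e-03] 0.011212038508086771 [-0.31586794 -0.4528425  -0.43039738]
scene 34 (np.float64(217.80278274517025), np.float64(169.0451314277321)) (np.float64(217.65386961295064), np.float64(176.07368758681181))
0.075 5 [ 0.4418 -0.3462  0.0813]
0.125 7 [ 0.4414 -0.343   0.1294]
0.135 12 [ 0.4444 -0.343   0.1409]
top 0 (np.float64(358.27699284430054), np.float64(218.67461079476337)) (np.float64(357.9498284790625), np.float64(220.16119253901527))
wrist 325 (np.float64(253.54456570713103), np.float64(193.088986673538)) (np.float64(252.68442896517902), np.float64(190.2551674131564))
0.075 13 [ 0.4406 -0.3473  0.0823]
0.085 18 [ 0.4406 -0.3472  0.0908]
0.095 18 [ 0.4405 -0.3471  0.0997]
0.105 1 [ 0.4414 -0.3438  0.1144]
0.115 53 [ 0.4403 -0.3442  0.1218]
0.125 65 [ 0.44   -0.3443  0.1299]
0.135 77 [ 0.4404 -0.3442  0.14  ]
253 190
```

View pics/tip.png

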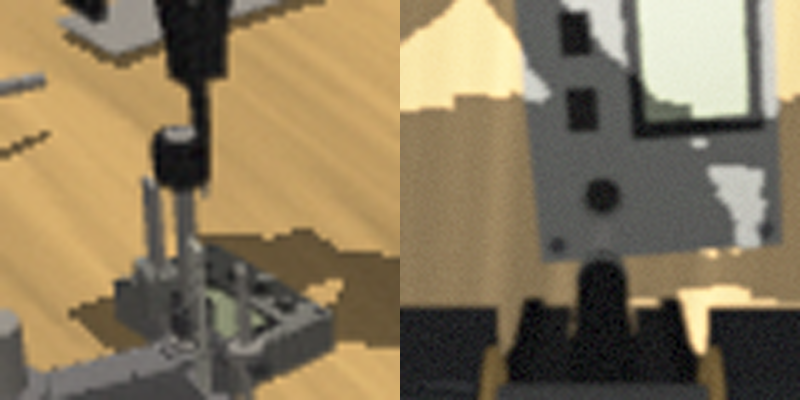

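The left panel shows the nib above the readout, half hidden behind the knob. The right panel shows the button hole at (602,195), with the pencil body directly below it in the image. The pencil is vertical, its nib at about (0.4406, -0.3495, 0.078). The button is about 4 mm further in -y and 0.5 mm in +x.

{"api": "send_rows", "payload": {"increments": [0,0,0,0.05,-0.4,-2.0,0,0,0,0,0,0,-2.2,0,0,0,0,0,0,0,0,0,0,0,0,0,0,0,0,0,0,0,0,0,0]}}

```text
time: 4.88
position: [0.4412, -0.3535, 0.1261]
tool_rot: [0.675, 0.738, -0.0, 0.001]
ft_force: [-0.3, 0.5, 0.1]
grip_width: 0.0116
grip_force: 20.0
```

```bash
python3 - <<'E'
from h import *
o=robot.get_obs(); p=o['position']; print(p,o['ft_force'])
c=cap('wrist'); W=pts(c); q=W[(np.hypot(W[...,0]-p[0],W[...,1]-p[1])<.008)&(W[...,2]>.031)&(W[...,2]<.07)]
for z in np.arange(.03,.07,.01):
    k=q[(q[:,2]>=z)&(q[:,2]<z+.01)]
    if len(k): print(z.round(3),len(k),k.mean(0).round(4),k.min(0).round(4))
# dark round hole: dark pixels on readout top / recessed
u,v=map(int,proj(c,[.4408,-.3535,.028])); print(u,v)
g=c['image'].max(2)
m=np.zeros_like(g); m[v-14:v+15,u-14:u+15]=1
m=((g<45)&(m>0)).astype(np.uint8)
n,l,st,ce=cv2.connectedComponentsWithStats(m)
for i in range(1,n): 
    if st[i,4]>5: print(st[i],ce[i],ray(c,*ce[i],.028).round(4))
b=cv2.resize(c['image'][v-40:v+40,u-40:u+40],(560,560),interpolation=cv2.INTER_CUBIC); cv2.imwrite('pics/tip2.png',b[:,:,::-1])
E
```

```text
[ 0.44118669 -0.35349874  0.1261397 ] [-0.25413079  0.47518983  0.08980884]
0.03 7 [ 0.4406 -0.3514  0.0383] [ 0.4385 -0.3523  0.0356]
0.04 18 [ 0.4407 -0.3515  0.045 ] [ 0.4385 -0.3523  0.0408]
0.05 21 [ 0.4407 -0.3516  0.0551] [ 0.4386 -0.3523  0.0502]
0.06 2 [ 0.4406 -0.3509  0.0605] [ 0.4402 -0.3509  0.0604]
253 196
[249 190  11   9  65] [253.69230769 193.6       ] [ 0.4408 -0.3509  0.028 ]
[248 208  11   3  21] [253.23809524 209.42857143] [ 0.4418 -0.3664  0.028 ]
```

View pics/tip2.png

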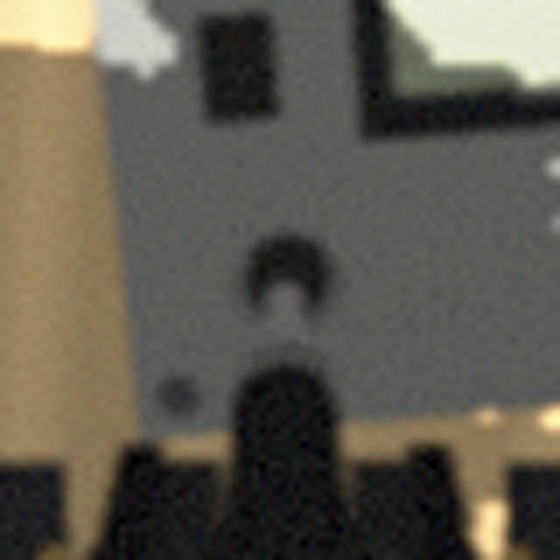

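Picture shows the nib tip (290,283) over the hole, whose centre is about (288,275). The offset is about 1 mm, well inside the 4.5 mm clearance. Press.

{"api": "send_rows", "payload": {"increments": [0,0,0,0.05,0.05,-0.8,0,0,0,0,0,0,-0.3,0,0,0,0,0,0,-0.2,0,0,0,0,0,0,-0.1,0,0,0,0,0,0,0,0,0,0,0,0,0,0,0,0,0,0,0,0,0,0]}}

```text
time: 5.52
position: [0.4416, -0.3532, 0.1114]
tool_rot: [0.675, 0.737, -0.0, 0.001]
ft_force: [1.2, -0.2, 2.5]
grip_width: 0.0114
grip_force: 20.0
```

{"api": "send_rows", "payload": {"increments": [0,0,0,0,0,-0.08,0,0,0,0,0,0,0,0,0,0,0,0,0,0,0,0,0,0,0,0,0,0]}}

```text
time: 5.85
position: [0.4416, -0.3532, 0.111]
tool_rot: [0.675, 0.738, -0.0, 0.001]
ft_force: [1.1, 0.7, 6.8]
grip_width: 0.0115
grip_force: 20.0
```

Force rose past 3.6 N, so the button is bottomed (nib depth 4 mm). Lift and carry it back.

{"api": "send_rows", "payload": {"increments": [0,0,0,0,0,1.0,0,0,0,0,0,0,3.6,0,0,0,0,0,0,3.7,0,0,0,0,0,0,3.7,0,0,0,0,0,3.9,0,0,0,0,0,0,3.9,0,0,0,0,0,0,3.9,0,0,0,0,0,0,3.9,0,0,0,0,0,0,3.9,0,0,0,0,0,0,3.9,0,0,0,0,0,0,3.9,0,0,0,0,0,0,3.9,0,0,0,0,0,0,3.9,0,0,0,0,0,0,3.9,0,0,0,0,0,0,3.9,0,0,0,0,0,0,3.9,0,0,0,0,0,0,3.9,0,0,0,0,0,0,3.9,0,0,0,0,0,-0.4,2.6,0,0,0,0,0,0,0,0,0]}}

```text
time: 7.52
position: [0.4353, 0.2232, 0.2301]
tool_rot: [0.673, 0.739, -0.0, -0.001]
ft_force: [0.2, -0.2, -0.5]
grip_width: 0.0114
grip_force: 20.0
```

{"api": "send_rows", "payload": {"increments": [0,0,0,0,0,-3.5,0,0,0,0,0,0,-2,0,0,0,0,0,0,0,0,0,0,0,0,0,0,0,0,0,0,0,0,0,0]}}

```text
time: 7.93
position: [0.4376, 0.2188, 0.176]
tool_rot: [0.676, 0.737, 0.0, 0.0]
ft_force: [0.4, -1.0, -0.0]
grip_width: 0.0112
grip_force: 20.0
```

```bash
python3 - <<'E'
from h import *
o=robot.get_obs(); p=o['position']; print(p,o['tool_rot'],o['ft_force'])
for n in('wrist','scene'):
  c=cap(n); W=pts(c); q=W[(np.hypot(W[...,0]-p[0],W[...,1]-p[1])<.012)&(W[...,2]>.053)&(W[...,2]<.155)]
  for z in np.arange(.05,.155,.01):
    k=q[(q[:,2]>=z)&(q[:,2]<z+.01)]
    if len(k)>1: print(n,z.round(3),len(k),k.mean(0).round(4))
  if n=='wrist':
    B=W.reshape(-1,3); B=B[(B[:,2]>.046)&(B[:,2]<.054)&(abs(B[:,0]-.432)<.06)&(abs(B[:,1]-.269)<.1)]
    r=cv2.minAreaRect((B[:,:2]*1000).astype(np.float32)); print(r)
  u,v=map(int,proj(c,[.4365,.219,.05])); print(n,u,v,[np.round(x) for x in proj(c,[p[0],p[1],p[2]-.09])]); a=cv2.resize(c['image'][v-40:v+40,u-40:u+40],(400,400),interpolation=cv2.INTER_CUBIC)
  im=a if n=='wrist' else np.hstack([im,a])
cv2.imwrite('pics/ins.png',im[:,:,::-1])
E
```

```text
[0.43762826 0.21876473 0.17596548] [6.75554641e-01 7.37309874e-01 1.63872779e-04 2.23904834e-04] [ 0.37646944 -1.02265793 -0.00622298]
wrist 0.08 7 [0.4375 0.2205 0.0872]
wrist 0.09 19 [0.4371 0.2208 0.0948]
wrist 0.1 21 [0.4371 0.2209 0.1053]
wrist 0.11 3 [0.4368 0.2221 0.1135]
wrist 0.12 35 [0.4369 0.224  0.1277]
wrist 0.13 69 [0.4368 0.2236 0.1348]
wrist 0.14 76 [0.4368 0.2237 0.1452]
wrist 0.15 44 [0.4369 0.2237 0.1527]
((432.1578063964844, 269.4449768066406), (46.08655548095703, 149.7946319580078), 5.229525089263916)
wrist 252 188 [np.float64(254.0), np.float64(199.0)]
scene 0.08 3 [0.4394 0.2219 0.0868]
scene 0.09 7 [0.4401 0.2209 0.0941]
scene 0.1 6 [0.4412 0.2209 0.1052]
scene 0.11 6 [0.4408 0.2212 0.1143]
scene 0.12 12 [0.4416 0.2234 0.1246]
scene 0.13 20 [0.4418 0.2233 0.1352]
scene 0.14 16 [0.4423 0.2215 0.1456]
scene 0.15 9 [0.4412 0.2233 0.1533]
scene 319 259 [np.float64(320.0), np.float64(249.0)]
```

View pics/ins.png

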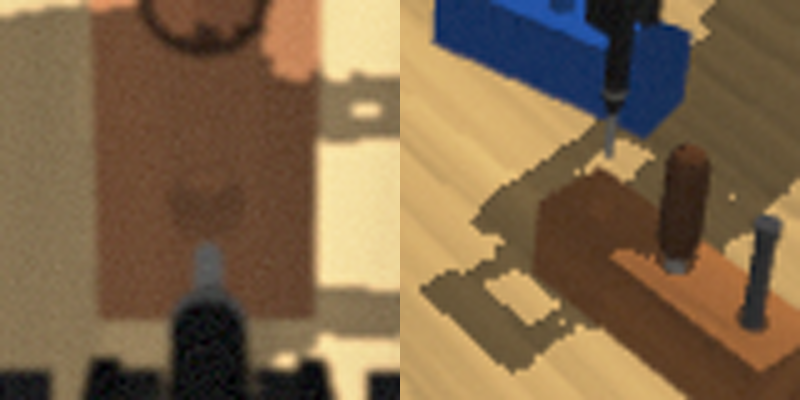

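The pencil is upright. Nib is at about (0.437, 0.2185); the hole below it (crop 206,212) is at (0.437, 0.219). I'll insert down to just above the floor.

{"api": "send_rows", "payload": {"increments": [0,0,0,0,0.05,-2.5,0,0,0,0,0,0,-1.5,0,0,0,0,0,0,-1.0,0,0,0,0,0,0,-1.0,0,0,0,0,0,0,-0.8,0,0,0,0,0,0,-0.5,0,0,0,0,0,0,-0.3,0,0,0,0,0,0,0,0,0,0,0,0,0,0,0]}}

```text
time: 8.78
position: [0.4375, 0.2198, 0.0996]
tool_rot: [0.675, 0.738, 0.0, 0.0]
ft_force: [-1.0, -0.1, -0.4]
grip_width: 0.0116
grip_force: 20.0
```

{"api": "send_rows", "payload": {"increments": [0,0,0,0,0,0,0.45,0,0,0,0,0,0,0.45,0,0,0,0,0,0,0.45,0,0,0,0,0,0,0.45,0,0,0,0,0,0,0.45,0,0,0,0,0,0,0.45,0,0,0,0,0,2,0.45,0,0,0,0,0,3.5,0.45,0,0,0,0,0,4,0.45,0,0,0,0,0,4,0.45,0,0,0,0,0,0,0.45,0,0,0,0,0,0,0.45]}}

```text
time: 9.78
position: [0.4388, 0.2202, 0.2367]
tool_rot: [0.675, 0.738, 0.003, 0.002]
ft_force: [-0.7, 0.1, -0.3]
grip_width: 0.0391
grip_force: 0.0
```

```bash
python3 - <<'E'
from h import *
o=robot.get_obs(); p=o['position']; print(p,o['grip_width'])
w=cap('wrist'); W=pts(w).reshape(-1,3); s=cap('scene'); S=pts(s); Sf=S.reshape(-1,3)
for nm,P in(('w',W),('s',Sf)):
  q=P[(np.hypot(P[:,0]-.437,P[:,1]-.2195)<.02)&(P[:,2]>.056)&(P[:,2]<.17)]
  print(nm,len(q),np.sort(q[:,2])[-5:].round(4))
  for z in(.06,.08,.1,.12,.135):
    k=q[(q[:,2]>=z)&(q[:,2]<z+.015)]
    if len(k): print(z,len(k),k.mean(0).round(4))
m=(np.hypot(Sf[:,0]-.588,Sf[:,1]+.002)<.03)&(Sf[:,2]>.15); q=Sf[m]
for z in np.arange(.15,.245,.004):
    k=q[(q[:,2]>=z)&(q[:,2]<z+.004)]
    if len(k): print(z.round(3),len(k),k.mean(0).round(4),k.min(0).round(3),k.max(0).round(3))
u,v=map(int,proj(s,[.586,-.03,.2])); print(u,v); save(s,'gauge',(u-35,v-35,u+35,v+35),8)
E
```

```text
[0.43876778 0.22020029 0.23674024] 0.03908184698168319
w 336 [0.1492 0.1493 0.1493 0.1493 0.1496]
0.06 21 [0.4371 0.2248 0.068 ]
0.08 30 [0.4374 0.2247 0.0877]
0.1 37 [0.4377 0.2248 0.1081]
0.12 50 [0.4383 0.2246 0.1277]
0.135 159 [0.4382 0.2218 0.1447]
s 145 [0.1467 0.1468 0.147  0.1478 0.1479]
0.06 20 [0.4417 0.2237 0.0666]
0.08 19 [0.4427 0.2243 0.0879]
0.1 18 [0.4421 0.2245 0.1079]
0.12 23 [0.4422 0.2243 0.1264]
0.135 30 [0.4417 0.2229 0.1418]
0.15 28 [ 0.5972 -0.0079  0.1526] [ 0.588 -0.027  0.15 ] [0.603 0.007 0.154]
0.154 19 [ 0.5953 -0.0154  0.155 ] [ 0.59  -0.03   0.154] [0.601 0.003 0.158]
0.158 6 [ 0.5931 -0.0042  0.1602] [ 0.59  -0.029  0.159] [0.598 0.003 0.161]
0.162 4 [ 0.5939 -0.0064  0.1647] [ 0.589 -0.026  0.163] [0.599 0.001 0.165]
0.166 6 [ 0.5932 -0.0099  0.1678] [ 0.589 -0.029  0.167] [0.599 0.    0.17 ]
0.17 5 [ 0.5935 -0.0161  0.1727] [ 0.591 -0.029  0.17 ] [0.598 0.002 0.174]
0.174 7 [ 0.5937 -0.0197  0.1761] [ 0.589 -0.029  0.174] [0.6   0.002 0.177]
0.178 4 [0.5936 0.0016 0.1799] [ 0.592 -0.001  0.178] [0.596 0.004 0.182]
0.186 10 [0.5957 0.0062 0.1887] [ 0
[... 267 characters left out ...]
.202 3 [ 0.5941 -0.0095  0.2039] [ 0.591 -0.03   0.202] [0.598 0.002 0.206]
0.206 4 [ 0.5939 -0.0066  0.2075] [ 0.59  -0.029  0.206] [0.599 0.002 0.209]
0.21 5 [ 0.5927 -0.0057  0.2126] [ 0.59  -0.03   0.211] [0.598 0.003 0.214]
0.214 4 [ 0.5937 -0.0076  0.2168] [ 0.59  -0.029  0.216] [0.598 0.002 0.217]
0.218 4 [ 0.5938 -0.0071  0.2201] [ 0.59  -0.028  0.22 ] [0.598 0.001 0.22 ]
0.222 6 [ 0.5938 -0.0111  0.2232] [ 0.589 -0.03   0.222] [0.597 0.002 0.225]
0.226 5 [ 0.5924 -0.0059  0.2275] [ 0.588 -0.03   0.227] [0.597 0.002 0.229]
0.23 6 [ 0.594  -0.0097  0.2315] [ 0.588 -0.029  0.23 ] [0.6   0.003 0.233]
0.234 3 [ 0.5912 -0.0025  0.2345] [ 0.589 -0.005  0.234] [ 0.593 -0.     0.235]
221 184
```

View pics/gauge.png

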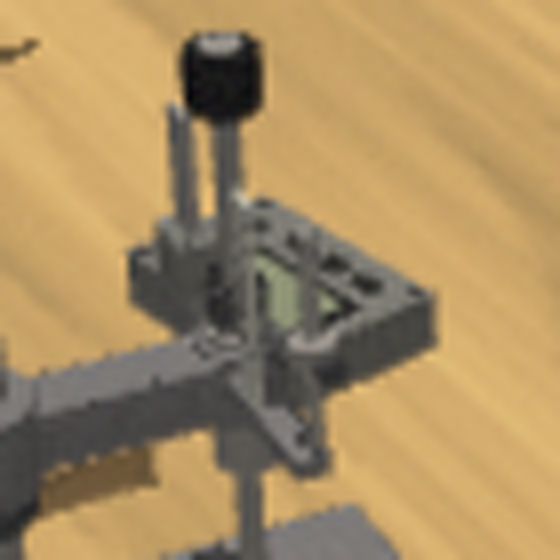

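Pencil stands upright in its hole, top at 0.148. The gauge crop shows the knob at (222,75), and the marker collar on its rod around (310,340). Marker collar height is roughly 0.187–0.197, so the lift is about 16 mm. Move above the knob.

{"api": "send_rows", "payload": {"increments": [0,0,0,0,0,4,0.5,0,0,0,0,0,4,0.5,0,0,0,1.8,-3.6,0,0.5,0,0,0,1.8,-3.6,0,0.5,0,0,0,1.8,-3.6,0,0.5,0,0,0,1.8,-3.6,0,0.5,0,0,0,1.8,-3.6,0,0.5,0,0,0,1.8,-3.6,0,0.5,0,0,0,1.8,-3.6,0,0.5,0,0,0,1.8,-3.6,0,0.5,0,0,0,0.2,-0.2,0,0.5,0,0,0,0,0,0,0.5,0,0,0,0,0,0,0.5,0,0,0,0,0,0,0.5]}}

```text
time: 11.05
position: [0.5818, -0.0688, 0.3128]
tool_rot: [0.675, 0.738, -0.001, -0.002]
ft_force: [-0.7, -0.2, 0.6]
grip_width: 0.0438
grip_force: 0.0
```

```bash
python3 - <<'E'
from h import *
o=robot.get_obs(); p=o['position']; print(p,o['grip_width'],o['tool_rot'])
w=cap('wrist'); W=pts(w); P=W.reshape(-1,3)
k=P[(P[:,2]>.268)&(P[:,2]<.278)&(np.hypot(P[:,0]-.583,P[:,1]+.07)<.03)]
print('knob top',len(k),(k.min(0)+k.max(0))/2,np.ptp(k,0),k.mean(0))
q=P[(np.hypot(P[:,0]-.588,P[:,1]+.002)<.03)&(P[:,2]>.165)&(P[:,2]<.24)]
for z in np.arange(.165,.24,.004):
    k=q[(q[:,2]>=z)&(q[:,2]<z+.004)]
    if len(k): print(z.round(3),len(k),k.mean(0).round(4),k.min(0).round(3),k.max(0).round(3))
u,v=map(int,proj(w,[.585,-.03,.2])); print(u,v); save(w,'knob',(u-50,max(v-50,0),u+50,v+50),6)
E
```

```text
[ 0.58183778 -0.06878666  0.31279816] 0.04380173696936561 [ 6.74918737e-01  7.37889532e-01 -5.94178588e-04 -1.83945768e-03]
knob top 988 [ 0.58474177 -0.06939208  0.27282903] [0.02714621 0.02694485 0.00926758] [ 0.58458513 -0.06818271  0.27405296]
0.165 2 [ 0.5968 -0.0301  0.1672] [ 0.596 -0.03   0.166] [ 0.597 -0.03   0.169]
0.173 12 [ 0.5905 -0.0246  0.1765] [ 0.585 -0.03   0.175] [ 0.598 -0.019  0.177]
0.177 61 [ 0.5882 -0.0269  0.1786] [ 0.585 -0.032  0.177] [ 0.596 -0.018  0.18 ]
0.181 1 [ 0.5972 -0.0302  0.1844] [ 0.597 -0.03   0.184] [ 0.597 -0.03   0.184]
0.185 1 [ 0.5961 -0.0301  0.186 ] [ 0.596 -0.03   0.186] [ 0.596 -0.03   0.186]
0.189 12 [ 0.5889 -0.0023  0.1922] [ 0.581 -0.03   0.189] [0.598 0.013 0.193]
0.193 211 [0.5904 0.001  0.1958] [ 0.582 -0.031  0.193] [0.599 0.016 0.197]
0.197 112 [ 0.5897 -0.      0.1976] [ 0.582 -0.03   0.197] [0.598 0.016 0.201]
0.201 2 [ 0.5965 -0.03    0.2027] [ 0.596 -0.03   0.202] [ 0.597 -0.03   0.203]
0.205 4 [ 0.592  -0.0162  0.2074] [ 0.587 -0.03   0.206] [ 0.598 -0.001  0.209]
0.209 4 [ 0.592  -0.0157  0.2103] [ 0.587 -0.031  0.209] [0.597 0.001 0.212]
0.213 2 [ 0.5923 -0.0152  0.2158] [ 0.588 -0.03   0.216] [ 0.597 -0.     0.216]
0.217 2 [ 0.5919 -0.0168  0.218 ] [ 0.588 -0.03   0.217] [ 0.596 -0.004  0.219]
0.221 5 [ 0.5931 -0.0182  0.2232] [ 0.587 -0.03   0.222] [0.597 0.001 0.225]
0.225 4 [ 0.5901 -0.0097  0.2278] [ 0.587 -0.03   0.226] [ 0.598 -0.002  0.229]
0.229 3 [ 0.5934 -0.02    0.2312] [ 0.588 -0.03   0.23 ] [ 0.597 -0.     0.233]
0.233 22 [ 0.5911 -0.0082  0.2362] [ 0.587 -0.031  0.234] [0.597 0.001 0.237]
0.237 27 [ 0.5902 -0.002   0.2376] [ 0.588 -0.005  0.237] [0.592 0.    0.239]
261 153
```

View pics/knob.png

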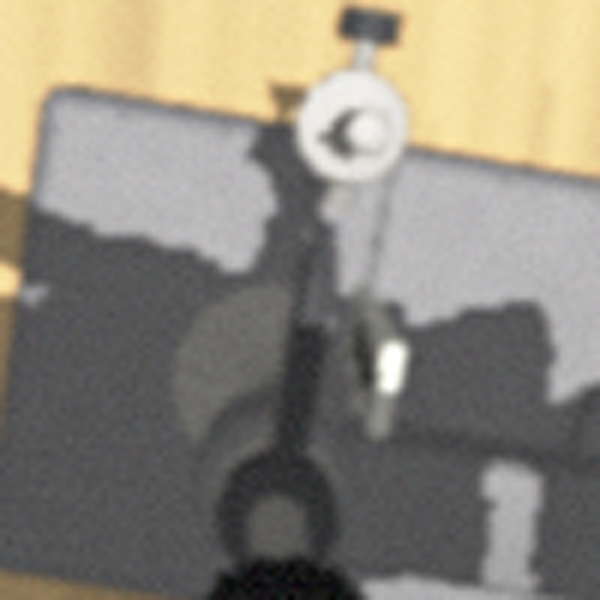

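The wrist view shows the marker collar (352,125), with the dark pointer (300,370) reaching towards it from the spindle; the knob is at the bottom edge (285,590). Knob top is (0.5845, -0.0694, 0.274), as it must be. Marker top is 0.1968, so its tip is at about 0.1925, a lift of roughly 16.5 mm. I'll descend and grip the knob.

{"api": "send_rows", "payload": {"increments": [0,0,0,0.22,-0.07,-2.0,0.5,0,0,0,0,0,-2,0.5,0,0,0,0,0,-1.8,0.5,0,0,0,0,0,0,0.5,0,0,0,0,0,0,0,0,0,0,0,0,0,0,0,0,0,0,0,0,0,0,0,0,0,0,0,0,0,0,0,0,0,0,0], "newtons": 35}}

```text
time: 11.85
position: [0.5853, -0.0709, 0.2577]
tool_rot: [0.675, 0.738, 0.0, 0.0]
ft_force: [-2.7, 0.7, 4.8]
grip_width: 0.025
grip_force: 35.0
```

{"api": "send_rows", "payload": {"increments": [0,0,0,0,0,0.3,0,0,0,0,0,0,0.4,0,0,0,0,0,0,0.4,0,0,0,0,0,0,0.4,0,0,0,0,0,0,0,0,0,0,0,0,0,0,0,0,0,0,0,0,0,0]}}

```text
time: 12.43
position: [0.5853, -0.0709, 0.2709]
tool_rot: [0.675, 0.738, 0.0, -0.0]
ft_force: [1.3, 0.4, -6.1]
grip_width: 0.0252
grip_force: 35.0
```

```bash
python3 - <<'E'
from h import *
o=robot.get_obs(); p=o['position']; print(p,o['ft_force'],o['grip_width'])
w=cap('wrist'); s=cap('scene')
for nm,c in(('w',w),('s',s)):
  P=pts(c).reshape(-1,3); n=P[(np.hypot(P[:,0]-.588,P[:,1]+.002)<.0095)&(P[:,2]>.185)&(P[:,2]<.204)]
  print(nm,'marker',len(n),np.percentile(n[:,2],[5,50,75,95]).round(4))
  n=P[(abs(P[:,0]-.5865)<.004)&(P[:,1]>-.045)&(P[:,1]<-.022)&(P[:,2]>.172)&(P[:,2]<.215)]
  if len(n): print(nm,'pointer',len(n),np.percentile(n[:,2],[5,50,75,95]).round(4))
u,v=map(int,proj(s,[.587,-.016,.19])); a=cv2.resize(s['image'][v-30:v+20,u-25:u+25],(400,400),interpolation=cv2.INTER_CUBIC)
u,v=map(int,proj(w,[.587,-.02,.195])); v=max(v,30); b=cv2.resize(w['image'][v-30:v+30,u-30:u+30],(400,400),interpolation=cv2.INTER_CUBIC)
cv2.imwrite('pics/lift.png',np.hstack([a,b])[:,:,::-1])
E
```

```text
[ 0.58529205 -0.07086021  0.27094018] [ 1.32528936  0.43362186 -6.09583837] 0.025161572536112575
w marker 300 [0.1956 0.1967 0.1971 0.1977]
w pointer 194 [0.1902 0.1919 0.1926 0.1933]
s marker 17 [0.1944 0.1957 0.1966 0.203 ]
s pointer 9 [0.189  0.1908 0.191  0.1917]
```

View pics/lift.png

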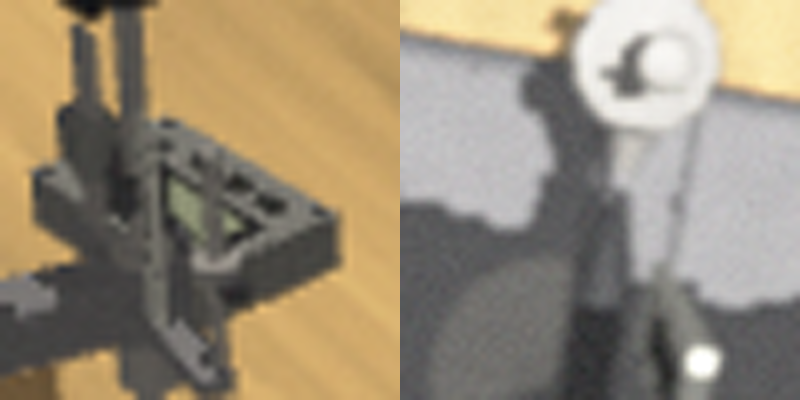

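Lift view: the pointer (600,250) ends just beside the marker collar (648,65) and is still slightly lower. Pointer centre is about 0.1890, marker about 0.1925, so raise it a further 3.5 mm.

{"api": "send_rows", "payload": {"increments": [0,0,0,0,0,0.2,0,0,0,0,0,0,0.15,0,0,0,0,0,0,0,0,0,0,0,0,0,0,0,0,0,0,0,0,0,0,0,0,0,0,0,0,0,0,0,0,0,0,0,0,0,0,0,0,0,0,0]}}

```text
time: 13.2
position: [0.5853, -0.0709, 0.2747]
tool_rot: [0.675, 0.738, 0.0, -0.0]
ft_force: [1.2, 0.3, -5.9]
grip_width: 0.0249
grip_force: 35.0
```

```bash
python3 - <<'E'
from h import *
o=robot.get_obs(); p=o['position']; print(p,o['ft_force'],o['grip_width'],o['grip_force'])
for nm in('wrist','top','scene'):
  P=pts(cap(nm)).reshape(-1,3); n=P[(np.hypot(P[:,0]-.588,P[:,1]+.002)<.0095)&(P[:,2]>.185)&(P[:,2]<.204)]
  if len(n): print(nm,'marker',len(n),np.percentile(n[:,2],[5,50,75,95]).round(4))
  n=P[(abs(P[:,0]-.5865)<.004)&(P[:,1]>-.045)&(P[:,1]<-.022)&(P[:,2]>.172)&(P[:,2]<.215)]
  if len(n): print(nm,'pointer',len(n),np.percentile(n[:,2],[5,50,75,95]).round(4))
  n=P[(np.hypot(P[:,0]-.437,P[:,1]-.2195)<.02)&(P[:,2]>.13)&(P[:,2]<.17)]
  if len(n): print('pencil top',n[:,2].max())
E
```

```text
[ 0.58531981 -0.07089512  0.27467395] [ 1.19605305  0.31584874 -5.92335307] 0.024944211910898708 34.99916913919151
wrist marker 290 [0.1954 0.1968 0.1973 0.198 ]
wrist pointer 192 [0.194  0.1958 0.1964 0.1972]
scene marker 15 [0.1937 0.1958 0.1986 0.202 ]
scene pointer 6 [0.1925 0.1939 0.1944 0.1946]
pencil top 0.14823025320151234
```

Pointer centre is 0.1923 and marker centre 0.1923. The marker hasn't moved and the pencil stands in its hole.

```bash
python3 -c "
from rig import robot
print(robot.hand_in())"
```

```text
the job is handed in; nothing more can be done
None
```

I handed the job in at about 13 s; the hand-in returned no verdict. The nib pressed the zero button fully (6.8 N), the pencil stands in its hole again, and the gripper holds the knob at 35 N with the pointer level with the marker to within about 1 mm.

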